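# Set a work-stand leg to its mark and clamp it

### The arm

A 7-joint arm with a two-finger parallel gripper is mounted at the origin on the work surface. World frame = base frame: x ahead of the robot, y to its left, z up, the work surface at z = 0. Lengths are in m, angles in rad, forces in N, time in s.
With the tool pointing down it reaches from about 0.35 to 0.9 m from the base axis. Payload 8.1 kg.
Tool frame: the origin (TCP) lies at the very end of the fingers, on their centre line; the grasp point (between the pads) lies 19 mm behind it (arm.tcp_to_grasp is the z of the grasp point in the tool frame, in m); z points along the fingers, y is the line along which they close (so a half turn about z gives the same grasp; the last joint's range is limited). The gripper opens to 92 mm and grips with 3 to 60 N. Pads are 19 mm wide; open, the fingers measure 130 mm over their backs; the gripper's body (75 mm by 190 mm) begins 47 mm behind the grasp point.
Start: joints at [1.147, 0.434, 0.025, 1.573, -0.012, 1.134, -0.075], TCP at [0.197, -0.593, 0.227] pointing down, gripper open.
Joint ranges: [-2.62, 2.62], [-0.44, 2.09], [-1.27, 1.32], [0.08, 2.57], [-1.32, 4.46], [0.12, 2], [-2.74, 2.74]. Speed limits (rad/s): [2.22, 2.22, 3.01, 3.01, 3.14, 3.14, 3.14].

### API

Orientations are given as a rotation vector (axis times angle).
In Python, from cell import readout, vision, sign_off, arm gives the robot as it stands. The module is installed in compiled form; this text tells all that it offers.
- The arm moves only by the shell command python3 -m creep 'ROWS' [FORCE]. ROWS is JSON, a list of rows, each a list of 5 numbers: the shift along the tool's x, y, z in units of 4 cm (1.0 is 4 cm), then the turn about the tool's z in units of 4 degrees (1.0 is 4 degrees), then the opening, from 0 (shut) to 1 (fully open). A call has 1 to 12 rows; each row shifts and turns the commanded pose from where the row before left it, along the tool's axes as they then stand; what a row does not reach is not made up. A row lasts 1/8 s, in which the tool goes at most 62.5 mm and 10.7 degrees, less where a joint would pass 70% of its speed; a pose out of reach is approached as far as the arm can. A call with a number of a shift or a turn outside -1 to 1 is refused whole. A call with a gripper value outside its range is refused whole. The fingers move at their own pace and stop on an object; FORCE is the grip in N (left out, the last holds). Time passes only in rows, so rows that do not move let the fingers close. It gives the time, the measured TCP pose, the force, the opening and the grip force at its end, in the units of the state.
- readout.observe(): the state, without advancing time (a new reading comes with each control period).
- vision.get_image(name): name is "side" or "top" or "wrist"; returns a dict with "pixels" (384x512x3 uint8, blue, green, red), "z_map" (384x512 float32, m along the optical axis (not along the pixel's ray), 0 where there is no reading), "camera_matrix" (3x3 intrinsics, pixels), "k1" (the pictures are not rectified: a ray, as slopes to the right and down, at radius r is drawn at 1 + k1 r^2 times it, then the intrinsics apply), "position" and "rotation" of the camera in the world. Camera axes: x right, y up, looking along -z (the intrinsics and any distortion apply to the point x, -y, -z); pixel columns grow to the right and rows downward; lengths in m; the calibration is good to about 2 mm. A picture is of the moment at which its call begins.
- sign_off(): hands the job in; it is judged then, once.
The state is a dict: "clock": time; "joints": joint angles; "dq": joint speeds; "joint_efforts": joint torques, N m; "position": TCP position; "ee_rot": TCP orientation; "force": force on the tool from outside, world axes, zero at the start; "ft_torque": the same for the moment, N m; "width": opening from 0.0 (shut) to 1.0 (fully open); "gripper_force": force on a finger pad.
Only numpy, scipy, OpenCV 4.12 (cv2) and the standard library are available. Lean on these libraries where they do the work, as an engineer would, in place of code of your own. Each camera call takes 0.05 s, during which the arm holds its last target. There are 200 camera calls.

### The job

Pull the yellow lock plate straight up out of its slots and put it in the grey bin. Then push the black collar out along the steel tube until its front face is flush with the near edge of the red mark band and, while holding it there against its spring, squeeze the orange cam lever shut against the collar; the lever must stay open until the collar is at the mark. Finish while still holding: the collar at the mark and the lever pinched shut between the fingers, with the other things on the table left where they are.

Things in the scene. Friction and masses are not known exactly. Their poses are not given: they have to be found in the camera images.
- stand: Fixed cradle: aluminium base 430 (x) x 120 (y) x 12 mm, blue end posts at x = +-200 up to z = 107, between them a fixed steel tube, 16 mm diameter, axis along x at z = 85. Origin: centre of the underside, on the table; +x: the way the leg extends, z up. Two dark slot channels at x = -45, y = +-20 to +-54, z up to 40, 28 mm deep, hold the lock plate.
- plate: Loose yellow plastic fork, 90 g, 8 thick (x), 90 wide (y), 140 mm tall (z); origin: centre of its lower edge. A notch 35 wide, 88 high straddles the tube; it blocks the collar's wings. Top 32 mm: a tab 60 wide, to be pinched across its thickness. Starts upright in the slots (1.5 mm play) at stand x = -45, y = 0, z = 12, axes as the stand's; raised 100 mm it is clear of the collar.
- bin: Fixed grey open bin, 200 (x) x 180 (y) x 60 mm tall outside, 5 mm walls and floor; origin: centre of the underside, on the table.
- mark: Red band, 8 mm wide, around the steel tube (look only). Origin: on the tube's axis at the edge of the band nearer to the collar; its x axis is the stand's x. It lies at stand x = +30 to +90.
- leg_slide (a joint): How far the sliding leg has been slid out along the stand's +x from home, m, 0 to 0.20. Friction about 1.5 N and a spring of 30 N/m drawing it home: let go near the mark, it slides back.
- leg_front (a point): Point on the tube's axis in the front face of the collar (the face towards the stand's +x), the face to be set flush with the mark. At stand x = -78 mm + joint leg_slide, y = 0, z = 85.
- collar: Black collar fixed on the sliding leg. Origin on the tube's axis (z = 85 over the table), 32 mm behind its front face; axes as the stand's. Block x = -45 to 32, y = -11 to 11, z = -18 to 18 mm. At its front two wings (x = 26 to 32, same height) reach to y = -50 and +50: fingers standing behind them push the leg out. Plain side face at y = -11, lever on the +y side.
- lever_hinge (a joint): Angle of the orange cam lever, rad: 0 shut along the collar, up to 0.32 open; upright hinge at collar x = -47, y = +14 mm, the free end swings out to the stand's +y. It stays where it is left (friction about 7 N at the knob).
- lever: Orange cam lever on the collar's +y side; origin on its upright hinge at the collar's mid height; arm 5 mm thick along its x; at its free end, 60 mm from the hinge, an upright knob, a cylinder of 10 mm diameter and 40 mm height. Shut, the knob is at collar x = +13, y = +14, and collar and knob together are 30 mm wide (y = -11 to +19). At the start the knob's outer side is at y = 30 to 36.
- wrench: Loose steel wrench lying on the robot's side of the cradle; leave alone.
- screwdriver: Loose screwdriver lying on the far side of the cradle; leave alone.
- spray_can: Loose green spray can, 60 mm diameter, 170 mm tall, origin under its base; leave alone.
- jar: Loose amber jar, 64 mm diameter, 90 mm tall, origin under its base; leave alone.
- tape_roll: Loose cardboard-coloured roll of tape, 90 mm diameter, 40 mm tall, origin under its base; leave alone.
- rubber_foot: Loose black rubber foot, 36 mm diameter, 30 mm tall, origin under its base; leave alone.
Things that resemble listed ones, but are neither listed nor needed, are in the scene too. What is meant by the plate is not pink, and is the smaller of those in its own colour.

How it is judged:
On the way, in this order (a step that is already met when the one before it is completed fails the run):
1. the lock plate is lifted upright clear of slots and tube, in the fingers (z of plate in the frame of stand above 0.09 m and contact force between plate and the fingers above 0.5 N and angle between plate's own z axis and vertical below 0.4 rad), for 0.1 s.
2. the lock plate lies in the bin, let go (x of plate in the frame of bin between -0.1 and 0.1 m and y of plate in the frame of bin between -0.09 and 0.09 m and height (world z) of plate below 0.08 m and contact force between plate and bin above 0.1 N and contact force between plate and the fingers below 0.1 N and linear speed of plate below 0.05 m/s), for 0.2 s.
3. the collar is held at the mark (within 5 mm) with the lever still open (x of leg_front in the frame of mark between -0.005 and 0.005 m and value of joint lever_hinge above 0.15 rad and contact force between collar and the fingers above 0.5 N), for 0.2 s.
4. the lever is shut with the collar still at the mark (x of leg_front in the frame of mark between -0.005 and 0.005 m and value of joint lever_hinge below 0.04 rad), for 0.3 s.
At the end, for the whole second after the job is handed in: Ends holding: collar front within 5 mm of the red band's near edge, lever shut (below 0.04 rad), fingers pressing on collar and on lever knob with over 2 N each; lock plate let go and at rest in the bin (lower edge's centre inside its outline, under 80 mm high) (all of step 2 and all of step 4 and contact force between each of collar_c0, lever and the fingers above 2 N); the arm keeps its last pose, push and grip.
It fails at once if the lever is closed more than halfway (below 0.10 rad) while the collar is over 10 mm from the mark (value of joint lever_hinge below 0.1 rad and not (x of leg_front in the frame of mark between -0.01 and 0.01 m)).
It fails at once if one of the other loose things is moved by more than 20 mm (distance of any of wrench, screwdriver, spray_can, jar, tape_roll, rubber_foot from where it was at the start of the episode above 0.02 m).
It also fails if it takes over 54 s, if anything falls off the work surface, if the arm or the gripper's body presses on something with over 40 N, if the wrist force passes 120 N, or if a joint passes its speed limit or range.

## Working session

There is one attempt and no reset: what is moved stays moved. The work goes in short steps, Python scripts to look and compute and a shell command to move; the robot and the scene stay as the last step left them, time stands still between calls to the robot, and variables do not carry over. Pictures are saved under pics/ and viewed, at most 10 in all, crops included, and the job is handed in when it is done.

```bash
mkdir -p pics; cat > h.py <<'E'
import numpy as np, cv2
from cell import readout, vision, arm
from scipy.spatial.transform import Rotation as R
def get(n):
    return vision.get_image(n)
def world(im):
    K=im["camera_matrix"];h,w=im["z_map"].shape
    return pts(im,*np.meshgrid(np.arange(w),np.arange(h)),im["z_map"])
def ray(im,u,v):
    K=np.array(im["camera_matrix"]);d=np.array([im["k1"],0,0,0.])
    p=np.stack([np.ravel(u),np.ravel(v)],-1).astype(float).reshape(-1,1,2)
    return cv2.undistortPoints(p,K,d).reshape(np.shape(u)+(2,))
def rot(im):
    r=np.array(im["rotation"]); return r if r.shape==(3,3) else R.from_rotvec(r).as_matrix()
def pts(im,u,v,z):
    s=ray(im,u,v); z=np.asarray(z)
    return np.stack([s[...,0]*z,-s[...,1]*z,-z],-1)@rot(im).T+np.array(im["position"])
def plane(im,u,v,h):
    s=ray(im,np.array([u]),np.array([v]))[0]; d=rot(im)@np.array([s[0],-s[1],-1]);p=np.array(im["position"])
    return p+d*(h-p[2])/d[2]
def proj(im,P):
    c=(np.asarray(P)-np.array(im["position"]))@rot(im); s=np.array([c[0]/-c[2],-c[1]/-c[2]])
    s=s*(1+im["k1"]*(s@s)); K=np.array(im["camera_matrix"]); return K[0,0]*s[0]+K[0,2],K[1,1]*s[1]+K[1,2]
E
python3 - <<'E'
from h import *
import pickle
d={}
for n in("side","top"):
    im=get(n);d[n]=im;cv2.imwrite(f"pics/{n}0.png",im["pixels"]);print(n,im["position"],im["k1"],rot(im).round(2).tolist(),np.shape(im["rotation"]))
pickle.dump(d,open("d0.pkl","wb"));s=readout.observe();print(s, arm.tcp_to_grasp)
E
```

```text
side [ 0.32055995 -0.64563904  0.83586402] 0.038676553809802935 [[0.94, 0.25, -0.23], [-0.34, 0.69, -0.64], [-0.01, 0.68, 0.73]] (3,)
top [0.27860519 0.01264681 1.25110188] -0.10223659707749043 [[-0.01, 0.98, -0.2], [-1.0, -0.01, 0.02], [0.01, 0.2, 0.98]] (3,)
{'clock': 0.1, 'joints': array([ 1.14740905,  0.43513218,  0.02495018,  1.57399598, -0.01161687,
        1.1340111 , -0.07511317]), 'dq': array([ 0.00014735, -0.00068202, -0.00056384, -0.00308643,  0.00023611,
        0.00026421, -0.00210665]), 'joint_efforts': array([ 3.37590776e-03, -6.69126463e+01,  9.88053381e-01, -3.15142214e+01,
       -6.05272735e-02,  3.73869517e-02,  8.20759533e-05]), 'position': array([ 0.19689438, -0.59269206,  0.22604022]), 'ee_rot': array([-3.09993961e+00, -5.01409927e-01,  5.08982698e-04]), 'force': array([-1.32905239,  0.10372111,  0.71275574]), 'ft_torque': array([-0.04320882, -0.014115  , -0.01959093]), 'gripper_force': 0.0, 'width': 1.001533811379448} -0.0188
```

View pics/top0.png

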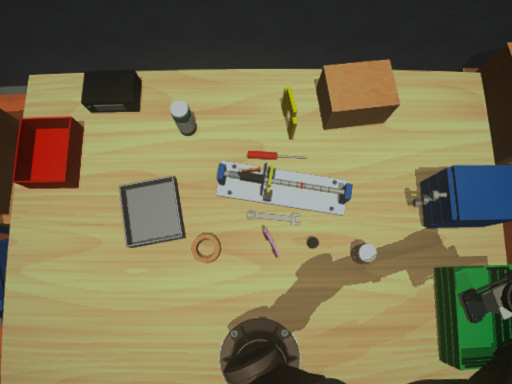

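View pics/side0.png

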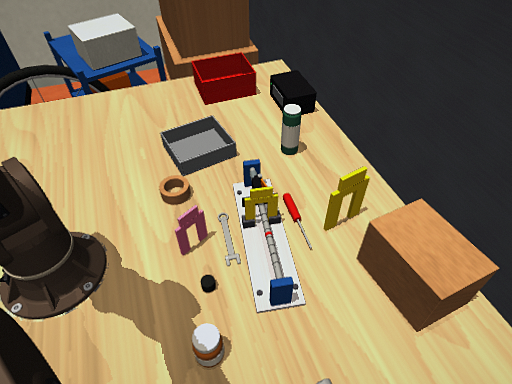

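The top view shows the stand's blue posts at (221,174) and (347,192), with the bin at (152,211). The yellow candidates are the fork in the cradle slots at (268,180) and a taller one standing free at (291,110). There is also a pink fork at (270,240). The one in the cradle fits: it is the smaller yellow one and sits in the slots. I'll confirm this in a crop and measure.

```bash
python3 - <<'E'
from h import *
import pickle
d=pickle.load(open("d0.pkl","rb"))
t=d["top"];s=d["side"]
for n,im in d.items():
    W=world(im);hsv=cv2.cvtColor(im["pixels"],cv2.COLOR_BGR2HSV);H,S,V=cv2.split(hsv);
    cen=(abs(W[...,0]-.5)<.4)&(W[...,1]<.5)&(W[...,1]>-.4)
    m={"blue":(H>100)&(H<130)&(S>120)&(W[...,2]>.095)&(W[...,2]<.12),"yel":(H>22)&(H<35)&(S>150)&(W[...,2]>.125)&(V>60),"red":((H<6)|(H>174))&(S>140)&(W[...,2]>.07)&(W[...,2]<.11)}
    for k,a in m.items():
        c,l,st,ce=cv2.connectedComponentsWithStats((a&cen).astype(np.uint8))
        for i in range(1,c):
            if st[i,4]>=4:
                P=W[l==i];print(n,k,st[i],P.mean(0).round(4),P.min(0).round(3),P.max(0).round(3))
    if n=="top":
        g=(S<60)&(abs(W[...,2]-.06)<.012)&cen
        c,l,st,ce=cv2.connectedComponentsWithStats(g.astype(np.uint8))
        for i in range(1,c):
            if st[i,4]>=40:
                P=W[l==i];print("bin",st[i],P.mean(0),cv2.minAreaRect(P[:,:2].astype(np.float32)))
a=t["pixels"][150:225,205:360];b=s["pixels"][140:320,170:390]
cv2.imwrite("pics/crop.png",np.vstack([cv2.resize(a,(620,300),interpolation=2),cv2.resize(b[10:120],(620,300),interpolation=2)]))
E
```

```text
side blue [243 160  17   8 104] [0.575  0.1106 0.1043] [0.552 0.101 0.095] [0.599 0.127 0.11 ]
side blue [253 186   8   2   9] [0.5579 0.0164 0.1031] [0.55  0.012 0.099] [0.568 0.026 0.107]
side blue [270 277  23  13 225] [ 0.5073 -0.2815  0.1045] [ 0.483 -0.293  0.095] [ 0.533 -0.267  0.109]
side yel [330 166  40  35 623] [ 0.7687 -0.1079  0.1617] [ 0.712 -0.122  0.125] [ 0.835 -0.088  0.197]
side yel [250 186  23  12 201] [ 0.5502 -0.0398  0.1416] [ 0.521 -0.048  0.125] [ 0.58  -0.028  0.155]
side red [265 231   7   5  20] [ 0.5323 -0.1359  0.0924] [ 0.524 -0.14   0.088] [ 0.542 -0.131  0.097]
top blue [217 164   8  15  79] [0.5744 0.1134 0.1073] [0.552 0.103 0.102] [0.598 0.124 0.112]
top blue [345 184   7  15  78] [ 0.5078 -0.2788  0.1068] [ 0.486 -0.291  0.102] [ 0.53  -0.268  0.113]
top yel [284  87  13  40 254] [ 0.764  -0.1024  0.1752] [ 0.279 -0.121  0.125] [0.837 0.013 1.251]
top yel [268 166   5  21  41] [ 0.5493 -0.0387  0.1518] [ 0.52  -0.044  0.132] [ 0.578 -0.032  0.157]
top red [301 183   2   5   8] [ 0.5323 -0.1368  0.0945] [ 0.526 -0.14   0.089] [ 0.538 -0.135  0.098]
bin [108 104  17   5  50] [0.81761857 0.47455224 0.06141436] ((0.8175334334373474, 0.47332194447517395), (0.005452648736536503, 0.0523357056081295), 1.7047711610794067)
bin [180 122  15  10  46] [0.7341703  0.22692203 0.06065027] ((0.7359851598739624, 0.22681017220020294), (0.014919525012373924, 0.050259098410606384), 25.559541702270508)
bin [119 176  64  71 491] [0.46319102 0.34066981 0.05832594] ((0.4614640474319458, 0.34208548069000244), (0.19899345934391022, 0.18049542605876923), 10.417285919189453)
```

View pics/crop.png

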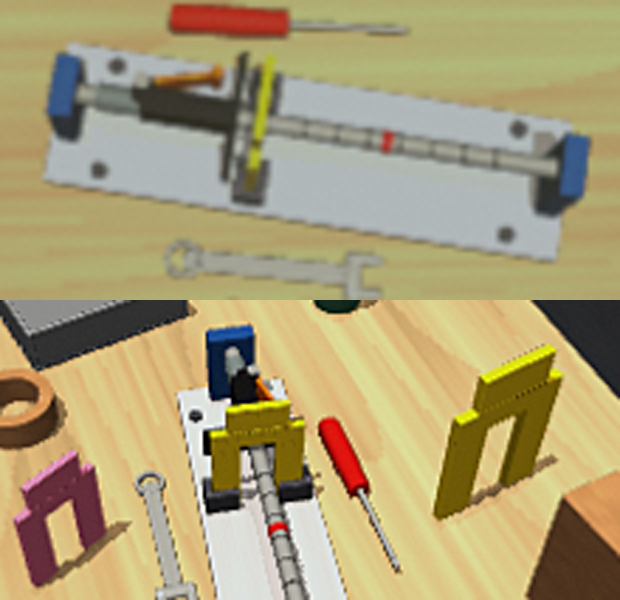

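The crop confirms it: the cradle fork at top-view (268,180) is the smaller yellow one, beside the wings. The larger yellow one stands free and the pink one is excluded. The red band is at top-view (302,185), and the lever is open on the far side. Next I'll work out the moves.

```bash
cat >> h.py <<'E'
SO=np.array([0.5411,-0.0827,0]); _a=np.array([0.5078-0.5744,-0.2788-0.1134,0]); SX=_a/np.linalg.norm(_a); SY=np.array([-SX[1],SX[0],0])
def stand(x,y,z): return SO+SX*x+SY*y+np.array([0,0,z])
def tostand(P): P=np.asarray(P)-SO; return np.stack([P@SX,P@SY,P[...,2]],-1)
def plan(target,ydir):
    s=readout.observe();T=R.from_rotvec(s["ee_rot"]).as_matrix()
    a=T[:,1];b=np.asarray(ydir)
    ang=[]
    for q in (b,-b):
        l=T.T@q; ang.append(np.degrees(np.arctan2(-l[0],l[1])))
    print("t",round(s["clock"],2),"turn units",np.round(np.array(ang)/4,2),"j7",s["joints"][6].round(3),"tcp",s["position"].round(4),"stand",tostand(s["position"]).round(4),"F",s["force"].round(1),"w",round(s["width"],3))
    d=np.asarray(target)-s["position"]
    print("shift units now",(T.T@d/.04).round(2))
    for q in ang:
        Tn=T@R.from_euler("z",q,degrees=True).as_matrix(); print(" after turn",round(q/4,2),(Tn.T@d/.04).round(2),"y err",(Tn[:,1]@SX).round(3),(Tn[:,1]@SY).round(3))
E
python3 -c "
from h import *
plan(stand(-.045,0,.20),SX)
print(tostand([0.5323,-0.1364,.09]),stand(-.045,0,.2))
print(readout.observe()['joints'])"
```

```text
t 0.1 turn units [  7. -38.] j7 -0.075 tcp [ 0.1969 -0.5927  0.226 ] stand [ 0.5604 -0.254   0.226 ] F [-1.3  0.1  0.7] w 1.002
shift units now [ 12.71 -10.38   0.66]
 after turn 7.0 [  6.35 -15.13   0.66] y err 1.0 -0.0
 after turn -38.0 [-6.35 15.13  0.66] y err -1.0 0.0
[0.05441536 0.00031437 0.09      ] [ 0.54863366 -0.0383351   0.2       ]
[ 1.14740905  0.43513218  0.02495018  1.57399598 -0.01161687  1.1340111
 -0.07511317]
```

```bash
python3 -m creep '[[0,0,0,1,0.6],[0,0,0,1,0.6],[0,0,0,1,0.6],[0,0,0,1,0.6],[0,0,0,1,0.6],[0,0,0,1,0.6],[0,0,0,1,0.6],[0.4,-1,0,0,0.6],[0.4,-1,0,0,0.6],[0.4,-1,0,0,0.6],[0.4,-1,0,0,0.6],[0.4,-1,0,0,0.6]]' 30
python3 -m creep '[[0.4,-1,0,0,0.6],[0.4,-1,0,0,0.6],[0.4,-1,0,0,0.6],[0.4,-1,0,0,0.6],[0.4,-1,0,0,0.6],[0.4,-1,0,0,0.6],[0.4,-1,0,0,0.6],[0.4,-1,0,0,0.6],[0.4,-1,0,0,0.6],[0.4,-1,0,0,0.6],[0,0,0,0,0.6]]'
python3 - <<'E'
from h import *
plan(stand(-.045,0,.20),SX)
im=get("wrist");cv2.imwrite("pics/w1.png",im["pixels"]);print(im["position"])
W=world(im);S=tostand(W);H,Sa,V=cv2.split(cv2.cvtColor(im["pixels"],cv2.COLOR_BGR2HSV))
m=(H>22)&(H<35)&(Sa>150)&(S[...,2]>.13)&(abs(S[...,0]+.045)<.05)&(abs(S[...,1])<.06)
print(m.sum(),S[m].mean(0),S[m].min(0),S[m].max(0))
E
```

```text
clock: 1.6
position: [0.3098, -0.4079, 0.2265]
ee_rot: [-3.13, 0.263, 0.0]
force: [1.2, -0.4, 0.1]
width: 0.601
gripper_force: 0.0
clock: 2.98
position: [0.535, -0.0378, 0.2263]
ee_rot: [-3.13, 0.254, 0.0]
force: [0.1, 0.1, -0.4]
width: 0.596
gripper_force: 0.0
t 2.98 turn units [  0.09 -44.91] j7 -1.826 tcp [ 0.535  -0.0378  0.2263] stand [-0.0433 -0.0135  0.2263] F [ 0.1  0.1 -0.4] w 0.596
shift units now [ 0.34 -0.04  0.66]
 after turn 0.09 [ 0.34 -0.04  0.66] y err 1.0 -0.0
 after turn -44.91 [-0.34  0.04  0.66] y err -1.0 0.0
[ 0.60406436 -0.04876484  0.38470458]
833 [-0.0445085   0.00678241  0.20022235] [-0.09438225 -0.02702168  0.13591867] [0.00490186 0.05639448 0.38470458]
```

View pics/w1.png

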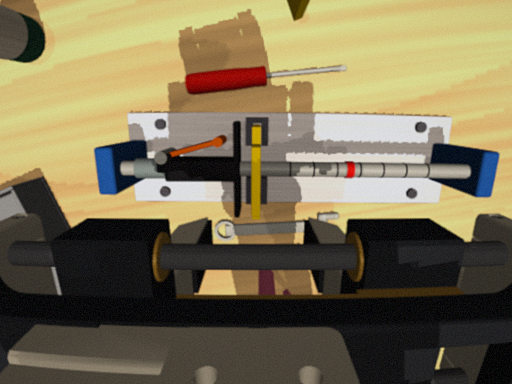

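The wrist view shows the plate tab at about (256,170), the collar wings at column 238, the red band at (350,170) and the open orange knob at (221,141). I'll measure these from close by.

```bash
python3 - <<'E'
from h import *
im=get("wrist");W=world(im);S=tostand(W);H,Sa,V=cv2.split(cv2.cvtColor(im["pixels"],cv2.COLOR_BGR2HSV))
def st(n,m):
    P=S[m&(im["z_map"]>0)];v,u=np.nonzero(m);print(n,m.sum(),np.median(P,0).round(4),np.percentile(P,2,0).round(4),np.percentile(P,98,0).round(4),u.min(),u.max(),v.min(),v.max())
box=lambda u0,u1,v0,v1:(lambda a:(a.__setitem__((slice(v0,v1),slice(u0,u1)),True),a)[1])(np.zeros(H.shape,bool))
st("plate",(H>22)&(H<35)&(Sa>150)&(abs(S[...,2]-.152)<.006)&box(240,275,110,225))
red=((H<6)|(H>174))&(Sa>140)&box(335,365,155,185)
st("red",red)
st("knob",(H>4)&(H<18)&(Sa>150)&(V>60)&box(160,235,130,165)&(S[...,2]>.095))
st("wing",(V<50)&box(228,246,115,225)&(abs(S[...,2]-.103)<.006))
for n,m in(("post-",box(90,120,140,200)),("post+",box(470,500,140,200))): st(n,(H>100)&(H<130)&(Sa>100)&(abs(S[...,2]-.107)<.006)&m)
v,u=np.nonzero(red)
for q in(u.min()-.5,u.max()+.5): print("red edge stand",tostand(plane(im,q,170,.093)))
np.save("w.npy",S)
E
```

```text
plate 606 [-0.046   0.0037  0.1525] [-0.0495 -0.0261  0.1511] [-0.0426  0.0316  0.154 ] 248 256 146 215
red 117 [0.0536 0.0042 0.0935] [ 0.0502 -0.0049  0.0885] [0.058  0.0109 0.0954] 343 352 161 176
knob 306 [-0.1024  0.0271  0.1006] [-0.1324  0.0189  0.098 ] [-0.0803  0.0363  0.1061] 166 219 136 156
wing 550 [-0.0661  0.0043  0.1032] [-0.0712 -0.043   0.0994] [-0.0636  0.0497  0.1049] 228 236 121 216
post- 892 [-0.1982  0.0039  0.1071] [-0.2082 -0.0195  0.1018] [-0.1908  0.0262  0.1086] 92 116 147 193
post+ 869 [0.1951 0.0039 0.1073] [ 0.1881 -0.0197  0.1015] [0.2065 0.0262 0.1088] 470 495 149 195
red edge stand [0.04830424 0.00194168 0.093     ]
red edge stand [0.05902503 0.00202818 0.093     ]
```

```bash
sed -i 's/^SO=.*/&\nSO=SO+SY*.0027-SX*.0007/;' h.py; sed -i 's/; _a=/\n_a=/; ' h.py; python3 - <<'E'
s=open('h.py').read().split('\n')
i=[k for k,l in enumerate(s) if l.startswith('SO=SO')][0]; print('\n'.join(s[i-2:i+3]))
E
python3 -m creep '[[0.4,-0.07,0.5,0.1,0.6],[0,0,0.5,0,0.6],[0,0,0.5,0,0.6],[0,0,0.5,0,0.6],[0,0,0.5,0,0.6],[0,0,0.2,0,0.6],[0,0,0,0,0.6]]'
```

```text
SO=np.array([0.5411,-0.0827,0])
_a=np.array([0.5078-0.5744,-0.2788-0.1134,0]); SX=_a/np.linalg.norm(_a); SY=np.array([-SX[1],SX[0],0])
SO=SO+SY*.0027-SX*.0007
def stand(x,y,z): return SO+SX*x+SY*y+np.array([0,0,z])
def tostand(P): P=np.asarray(P)-SO; return np.stack([P@SX,P@SY,P[...,2]],-1)
clock: 3.95
position: [0.5497, -0.0425, 0.1185]
ee_rot: [3.129, -0.276, -0.001]
force: [0.5, 0.5, 0.3]
width: 0.599
gripper_force: 0.0
```

```bash
python3 -m creep '[[0,0,0,0,0.6]]'; python3 -c "
from h import *
plan(stand(-.0455,0,.119),SX)"
```

```text
clock: 4.08
position: [0.5506, -0.042, 0.1195]
ee_rot: [3.129, -0.275, 0.002]
force: [0.8, 0.2, 0.4]
width: 0.599
gripper_force: 0.0
t 4.08 turn units [-0.1 44.9] j7 -1.865 tcp [ 0.5506 -0.042   0.1195] stand [-4.110e-02 -1.000e-04  1.195e-01] F [0.8 0.2 0.4] w 0.599
shift units now [ 0.   -0.11  0.01]
 after turn -0.1 [ 0.   -0.11  0.01] y err 1.0 0.0
 after turn 44.9 [-0.    0.11  0.01] y err -1.0 -0.0
```

Correct by -0.11 and close, then lift.

```bash
python3 -m creep '[[0,-0.11,0,-0.1,0.6],[0,0,0,0,0.0],[0,0,0,0,0.0],[0,0,0,0,0.0],[0,0,0,0,0.0],[0,0,0,0,0.0]]' 30
python3 -m creep '[[0,0,-0.3,0,0],[0,0,-0.4,0,0],[0,0,-0.5,0,0],[0,0,-0.5,0,0],[0,0,-0.5,0,0],[0,0,-0.5,0,0],[0,0,-0.5,0,0],[0,0,-0.3,0,0],[0,0,0,0,0]]'
python3 -c "
from h import *
plan([.462,.341,.13],SX)
b=np.radians(10.4);print('bin axes yaw',np.degrees(np.arctan2(SX[1],SX[0])))
im=get('side');cv2.imwrite('pics/s2.png',im['pixels'][100:330,120:400])"
```

```text
clock: 4.82
position: [0.551, -0.0373, 0.1187]
ee_rot: [3.13, -0.264, -0.0]
force: [-0.7, -0.4, 1.0]
width: 0.107
gripper_force: 0.0
clock: 5.95
position: [0.5515, -0.0372, 0.2599]
ee_rot: [-3.13, 0.263, -0.003]
force: [-0.1, 0.3, -2.1]
width: 0.088
gripper_force: 30.0
t 5.95 turn units [  0. -45.] j7 -1.828 tcp [ 0.5515 -0.0372  0.2599] stand [-4.590e-02 -1.000e-04  2.599e-01] F [-0.1  0.3 -2.1] w 0.088
shift units now [-3.79 -8.95  3.24]
 after turn 0.0 [-3.8  -8.95  3.24] y err 1.0 0.0
 after turn -45.0 [3.8  8.95 3.24] y err -1.0 -0.0
bin axes yaw -99.63753811293094
```

View pics/s2.png

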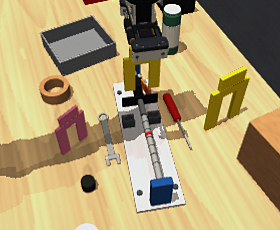

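The side crop shows the gripper at (140,40) over the cradle with the yellow legs hanging at (140,80). I'll check the plate's height before carrying it.

```bash
python3 -c "
from h import *
im=get('side');S=tostand(world(im));H,Sa,V=cv2.split(cv2.cvtColor(im['pixels'],cv2.COLOR_BGR2HSV))
m=(H>22)&(H<35)&(Sa>130)&(abs(S[...,0]+.045)<.03)&(abs(S[...,1])<.06)&(S[...,2]>.02)
print(m.sum(),np.percentile(S[m],[1,50,99],axis=0).round(3))"
```

```text
715 [[-0.05  -0.045  0.154]
 [-0.043 -0.02   0.211]
 [-0.041  0.043  0.291]]
```

```bash
python3 -m creep '[[-0.2,-0.5,0,0,0],[-0.4,-0.95,0,0,0],[-0.4,-0.95,0,0,0],[-0.4,-0.95,0,0,0],[-0.4,-0.95,0,0,0],[-0.4,-0.95,0,0,0],[-0.4,-0.95,0,0,0],[-0.4,-0.95,0,0,0],[-0.4,-0.9,0.2,0,0],[-0.4,-0.9,0.4,0,0],[0,0,0.6,0,0],[0,0,0.6,0,0]]'
python3 -m creep '[[0,0,0.6,0,0],[0,0,0.5,0,0],[0,0,0.4,0,0],[0,0,0.15,0,0],[0,0,0,0,0],[0,0,0,0,0]]'
python3 -c "
from h import *
plan([.462,.341,.115],SX)"
```

```text
clock: 7.55
position: [0.4602, 0.3413, 0.1849]
ee_rot: [3.13, -0.261, -0.002]
force: [-0.0, 0.3, -0.9]
width: 0.081
gripper_force: 30.0
clock: 8.3
position: [0.4613, 0.3415, 0.1214]
ee_rot: [-3.13, 0.263, -0.001]
force: [0.6, -0.4, -0.9]
width: 0.084
gripper_force: 30.0
t 8.3 turn units [  0. -45.] j7 -2.651 tcp [0.4613 0.3415 0.1214] stand [-0.4041 -0.1523  0.1214] F [ 0.6 -0.4 -0.9] w 0.084
shift units now [0.02 0.01 0.16]
 after turn 0.0 [0.02 0.01 0.16] y err 1.0 0.0
 after turn -45.0 [-0.02 -0.01  0.16] y err -1.0 -0.0
```

```bash
python3 -m creep '[[0,0,0.1,0,0],[0,0,0.05,0,0],[0,0,0,0,0],[0,0,0,0,0.4],[0,0,0,0,0.4],[0,0,0,0,0.4],[0,0,0,0,0.4],[0,0,-0.6,0,0.4],[0,0,-1,0,0.4],[0,0,-1,0,0.4],[0,0,0,0,0.8],[0,0,0,0,0.8]]'
python3 -c "
from h import *
plan(stand(-.09,.004,.2),SY)
print('target',stand(-.09,.004,.2))
im=get('top');W=world(im);H,Sa,V=cv2.split(cv2.cvtColor(im['pixels'],cv2.COLOR_BGR2HSV))
m=(H>22)&(H<35)&(Sa>150)&(abs(W[...,0]-.462)<.13)&(abs(W[...,1]-.341)<.13)
print(m.sum(),np.percentile(W[m],[2,50,98],axis=0).round(3))
cv2.imwrite('pics/t3.png',cv2.resize(im['pixels'][140:280,90:260],None,fx=3,fy=3))"
```

```text
clock: 9.8
position: [0.4608, 0.3408, 0.2182]
ee_rot: [3.13, -0.264, -0.0]
force: [-0.7, 0.7, -0.3]
width: 0.568
gripper_force: 0.0
t 9.8 turn units [-22.5  22.5] j7 -2.605 tcp [0.4608 0.3408 0.2182] stand [-0.4033 -0.1528  0.2182] F [-0.7  0.7 -0.3] w 0.568
shift units now [3.92 7.83 0.46]
 after turn -22.5 [-7.83  3.92  0.46] y err 0.0 1.0
 after turn 22.5 [ 7.83 -3.92  0.46] y err -0.0 -1.0
target [0.56288995 0.00559823 0.2       ]Traceback (most recent call last):
  File "<string>", line 7, in <module>
    print(m.sum(),np.percentile(W[m],[2,50,98],axis=0).round(3))
                  ~~~~~~~~~~~~~^^^^^^^^^^^^^^^^^^^^^^^
    return _quantile_unchecked(
        a, q, axis, out, overwrite_input, method, keepdims, weights)
    return _ureduce(a,
                    func=_quantile_ureduce_func,
    ...<5 lines>...
                    overwrite_input=overwrite_input,
                    method=method)
    r = func(a, **kwargs)
    result = _quantile(arr,
                       quantiles=q,
    ...<2 lines>...
                       out=out,
                       weights=wgt)
    slices_having_nans = np.isnan(arr[-1, ...])
                                  ~~~^^^^^^^^^
IndexError: index -1 is out of bounds for axis 0 with size 0
```

```bash
python3 -m creep '[[0,0.5,0,-1,0.8],[0,0.5,0,-1,0.8],[0,0.5,0,-1,0.8],[0,0.5,0,-1,0.8],[0,0.5,0,-1,0.8],[0,0.5,0,-1,0.8],[0,0.5,0,-1,0.8],[0,0.5,0,-1,0.8],[0,0.5,0,-1,0.8],[0,0,0,-1,0.8],[0,0,0,-1,0.8],[0,0,0,-1,0.8]]'
python3 -m creep '[[0,0,0,-1,0.8],[0,0,0,-1,0.8],[0,0,0,-1,0.8],[0,0,0,-1,0.8],[0,0,0,-1,0.8],[0,0,0,-1,0.8],[0,0,0,-1,0.8],[0,0,0,-1,0.8],[0,0,0,-1,0.8],[0,0,0,-1,0.8],[0,0,0,-0.5,0.8],[0,0,0,0,0.8]]'
python3 - <<'E'
from h import *
plan(stand(-.09,.004,.2),SY)
for n in('top','side'):
    im=get(n);W=world(im);H,Sa,V=cv2.split(cv2.cvtColor(im['pixels'],cv2.COLOR_BGR2HSV))
    m=(H>22)&(H<35)&(Sa>120)&(abs(W[...,0]-.462)<.13)&(abs(W[...,1]-.341)<.13)
    print(n,m.sum(), m.sum() and np.percentile(W[m],[2,50,98],axis=0).round(3))
    cv2.imwrite(f'pics/{n}3.png',im['pixels'])
E
```

```text
clock: 11.35
position: [0.48, 0.1646, 0.2174]
ee_rot: [-2.966, -1.036, 0.004]
force: [-0.3, -0.1, -1.1]
width: 0.804
gripper_force: 0.0
clock: 12.85
position: [0.4803, 0.1649, 0.2181]
ee_rot: [-2.4, -2.026, 0.002]
force: [-0.4, 0.2, 0.3]
width: 0.797
gripper_force: 0.0
t 12.85 turn units [-1.000e-02  4.499e+01] j7 -0.812 tcp [0.4803 0.1649 0.2181] stand [-0.2333 -0.1041  0.2181] F [-0.4  0.2  0.3] w 0.797
shift units now [-3.58  2.7   0.45]
 after turn -0.01 [-3.58  2.7   0.45] y err 0.0 1.0
 after turn 44.99 [ 3.58 -2.7   0.45] y err -0.0 -1.0
top 307 [[0.418 0.329 0.011]
 [0.46  0.337 0.11 ]
 [0.502 0.351 0.148]]
side 559 [[0.419 0.329 0.007]
 [0.473 0.339 0.077]
 [0.504 0.374 0.144]]
```

View pics/side3.png

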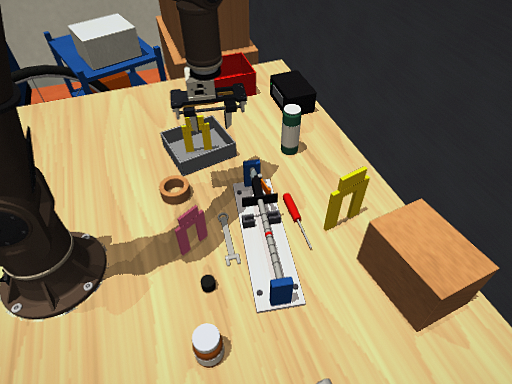

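The side view shows the plate standing in the bin at (197,135), let go. Now I move above the collar.

```bash
python3 -m creep '[[-0.5,0.4,0,0,0.8],[-0.9,0.7,0,0,0.8],[-0.9,0.7,0,0,0.8],[-0.8,0.6,0,0,0.8],[-0.6,0.3,0.3,0,0.8],[0,0,0,0,0.8],[0,0,0,0,0.8]]'
python3 - <<'E'
from h import *
plan(stand(-.082,.004,.07),SY)
im=get("wrist");cv2.imwrite("pics/w4.png",im["pixels"]);S=tostand(world(im));H,Sa,V=cv2.split(cv2.cvtColor(im["pixels"],cv2.COLOR_BGR2HSV))
def st(n,m):
    P=S[m];v,u=np.nonzero(m);print(n,len(P),len(P) and (np.median(P,0).round(4),np.percentile(P,2,0).round(4),np.percentile(P,98,0).round(4),np.median(u),np.median(v)))
st("red",((H<6)|(H>174))&(Sa>140)&(abs(S[...,0]-.054)<.02)&(abs(S[...,1])<.02))
st("lever",(H>4)&(H<18)&(Sa>150)&(abs(S[...,2]-.1)<.01)&(abs(S[...,1]-.03)<.025)&(abs(S[...,0]+.1)<.05))
st("wing",(V<60)&(abs(S[...,2]-.103)<.006)&(abs(S[...,1])<.06)&(abs(S[...,1])>.015)&(abs(S[...,0]+.07)<.03))
E
```

```text
clock: 13.82
position: [0.5622, 0.0022, 0.2069]
ee_rot: [-2.399, -2.027, -0.001]
force: [0.4, 1.1, 0.4]
width: 0.802
gripper_force: 0.0
t 13.82 turn units [ 1.000e-02 -4.499e+01] j7 -0.482 tcp [0.5622 0.0022 0.2069] stand [-0.0865  0.0038  0.2069] F [0.4 1.1 0.4] w 0.802
shift units now [-0.12  0.    3.42]
 after turn 0.01 [-0.12  0.    3.42] y err -0.0 1.0
 after turn -44.99 [ 0.12 -0.    3.42] y err 0.0 -1.0
red 0 0
lever 348 (array([-0.1003,  0.0245,  0.1008]), array([-0.1322,  0.0141,  0.0967]), array([-0.0787,  0.033 ,  0.1061]), np.float64(278.0), np.float64(176.5))
wing 509 (array([-0.067 ,  0.0151,  0.1029]), array([-0.0688, -0.0476,  0.0973]), array([-0.0629,  0.0467,  0.1046]), np.float64(268.0), np.float64(210.0))
```

View pics/w4.png

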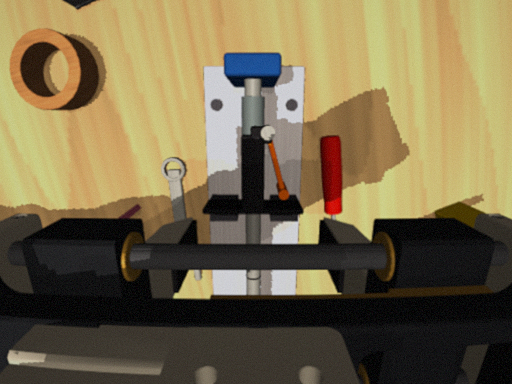

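The wrist view shows the knob at (284,195) with clearance to both fingers, and the wings at row 205. Descend behind the wings.

```bash
python3 -m creep '[[-0.1,0,0.5,0,0.82],[0,0,0.5,0,0.82],[0,0,0.5,0,0.82],[0,0,0.5,0,0.82],[0,0,0.5,0,0.82],[0,0,0.5,0,0.82],[0,0,0.3,0,0.82],[0,0,0.1,0,0.82],[0,0,0,0,0.82],[0,0,0,0,0.82]]'
python3 -m creep '[[-0.1,0,0,0,0.82],[-0.2,0,0,0,0.82],[-0.3,0,0,0,0.82],[-0.4,0,0,0,0.82],[-0.4,0,0,0,0.82],[-0.4,0,0,0,0.82],[-0.4,0,0,0,0.82],[-0.2,0,0,0,0.82],[-0.1,0,0,0,0.82],[0,0,0,0,0.82],[0,0,0,0,0.82]]'
cat > m.py <<'E'
from h import *
plan(stand(.035,.004,.07),SY)
for n in("top","side","wrist"):
    im=get(n);S=tostand(world(im));H,Sa,V=cv2.split(cv2.cvtColor(im["pixels"],cv2.COLOR_BGR2HSV))
    def st(k,m):
        P=S[m]; print(n,k,len(P),len(P) and (np.median(P,0).round(4),np.percentile(P,2,0).round(4),np.percentile(P,98,0).round(4)))
    st("red",((H<6)|(H>174))&(Sa>140)&(abs(S[...,0]-.054)<.02)&(abs(S[...,1])<.02)&(S[...,2]>.06))
    st("lever",(H>4)&(H<18)&(Sa>150)&(abs(S[...,2]-.1)<.012)&(abs(S[...,1]-.03)<.03)&(abs(S[...,0])<.08))
    st("wing",(V<60)&(abs(S[...,2]-.1)<.008)&(abs(S[...,1])<.034)&(abs(S[...,1])>.012)&(abs(S[...,0]-.05)<.03))
E
python3 m.py
```

```text
clock: 15.12
position: [0.5622, -0.0027, 0.0714]
ee_rot: [2.399, 2.027, 0.001]
force: [0.8, -0.1, -0.5]
width: 0.82
gripper_force: 0.0
clock: 16.5
position: [0.5447, -0.1016, 0.0705]
ee_rot: [-2.4, -2.027, 0.001]
force: [0.4, 2.0, 0.6]
width: 0.819
gripper_force: 1.0
t 16.5 turn units [ 1.000e-02 -4.499e+01] j7 -0.397 tcp [ 0.5447 -0.1016  0.0705] stand [0.0187 0.004  0.0705] F [0.4 2.  0.6] w 0.819
shift units now [-0.41 -0.    0.01]
 after turn 0.01 [-0.41  0.    0.01] y err 0.0 1.0
 after turn -44.99 [ 0.41 -0.    0.01] y err -0.0 -1.0
top red 0 0
top lever 11 (array([-0.024 ,  0.0164,  0.1008]), array([-0.0305,  0.0138,  0.0965]), array([-0.0158,  0.0188,  0.1023]))
top wing 0 0
side red 22 (array([ 0.0548, -0.0019,  0.0925]), array([ 0.0498, -0.0099,  0.0854]), array([0.0577, 0.0072, 0.096 ]))
side lever 35 (array([0.0156, 0.0262, 0.0988]), array([-0.0144,  0.0154,  0.0886]), array([0.0304, 0.0323, 0.1061]))
side wing 71 (array([0.0339, 0.0129, 0.0994]), array([ 0.0302, -0.0316,  0.0921]), array([0.0359, 0.0333, 0.1045]))
wrist red 2 (array([0.0502, 0.0082, 0.0845]), array([0.0497, 0.0079, 0.0834]), array([0.0507, 0.0085, 0.0857]))
wrist lever 1065 (array([-0.0112,  0.0223,  0.1003]), array([-0.0344,  0.0147,  0.0915]), array([0.0286, 0.0319, 0.1024]))
wrist wing 1550 (array([ 0.0294, -0.0121,  0.1021]), array([ 0.0263, -0.0326,  0.0938]), array([0.0335, 0.0331, 0.1047]))
```

```bash
python3 -m creep '[[-0.15,0,0,0,0.82],[-0.15,0,0,0,0.82],[-0.1,0,0,0,0.82],[0,0,0,0,0.82],[0,0,0,0,0.82]]'
python3 m.py; python3 - <<'E'
from h import *
im=get("side");u,v=map(int,proj(im,stand(.05,0,.095)));cv2.imwrite("pics/s5.png",cv2.resize(im["pixels"][v-35:v+35,u-45:u+45],None,fx=8,fy=8,interpolation=2))
for y in(.03,-.03,0):
  print([np.round(np.subtract(proj(im,stand(.05,y,z)),(u-45,v-35))*8) for z in(.103,.093)])
E
```

```text
clock: 17.27
position: [0.542, -0.1171, 0.0705]
ee_rot: [-2.399, -2.027, 0.001]
force: [0.9, 3.6, -2.1]
width: 0.817
gripper_force: 1.5
t 17.27 turn units [ 1.000e-02 -4.499e+01] j7 -0.367 tcp [ 0.542  -0.1171  0.0705] stand [0.0344 0.004  0.0705] F [ 0.9  3.6 -2.1] w 0.817
shift units now [-0.01  0.    0.01]
 after turn 0.01 [-0.01  0.    0.01] y err 0.0 1.0
 after turn -44.99 [ 0.01 -0.    0.01] y err -0.0 -1.0
top red 0 0
top lever 12 (array([-0.0068,  0.0165,  0.0992]), array([-0.0147,  0.0139,  0.0916]), array([0.0012, 0.0185, 0.1028]))
top wing 0 0
side red 29 (array([ 0.0541, -0.0022,  0.0923]), array([ 0.0491, -0.0105,  0.0728]), array([0.0628, 0.0077, 0.1619]))
side lever 33 (array([0.0312, 0.0248, 0.0992]), array([0.0026, 0.0147, 0.0886]), array([0.0472, 0.0313, 0.1053]))
side wing 56 (array([0.0496, 0.0012, 0.0996]), array([ 0.0304, -0.0316,  0.0923]), array([0.0518, 0.0321, 0.1048]))
wrist red 119 (array([0.0565, 0.    , 0.0949]), array([ 0.0427, -0.0152,  0.0925]), array([0.059 , 0.0169, 0.1041]))
wrist lever 1092 (array([0.005 , 0.0223, 0.1004]), array([-0.0184,  0.0147,  0.0915]), array([0.0449, 0.0323, 0.1027]))
wrist wing 1608 (array([ 0.0452, -0.0131,  0.102 ]), array([ 0.0245, -0.033 ,  0.0938]), array([0.0493, 0.0331, 0.1048]))
[array([458., 257.]), array([456., 276.])]
[array([270., 285.]), array([270., 304.])]
[array([364., 271.]), array([364., 290.])]
```

View pics/s5.png

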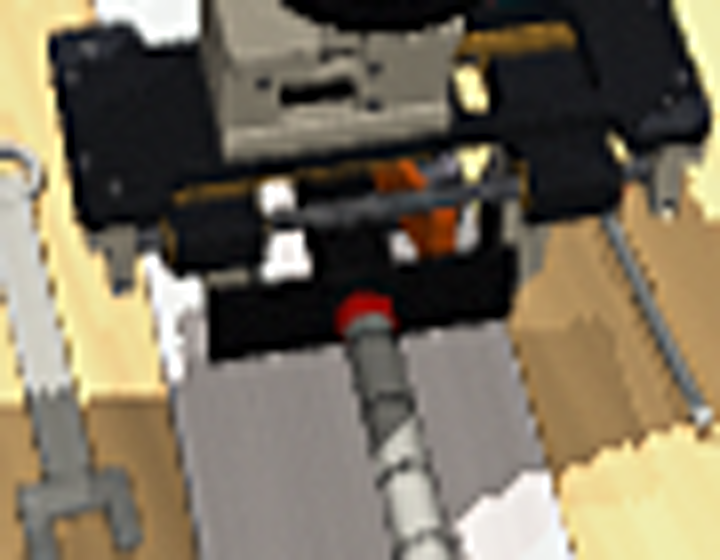

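The side view shows the wings' front edge (row ~270 at the centre) right at the near edge of the red band at (365,310), with the lever still open at (430,220). Now squeeze.

```bash
python3 -m creep '[[0,0,0,0,0.7],[0,0,0,0,0.6],[0,0,0,0,0.5],[0,0,0,0,0.4],[0,0,0,0,0.3],[0,0,0,0,0.2],[0,0,0,0,0],[0,0,0,0,0],[0,0,0,0,0],[0,0,0,0,0]]' 25
python3 m.py
```

```text
clock: 18.73
position: [0.5403, -0.1168, 0.0711]
ee_rot: [-2.398, -2.026, 0.005]
force: [-10.1, 5.1, 12.8]
width: 0.317
gripper_force: 29.4
t 18.73 turn units [  0. -45.] j7 -0.367 tcp [ 0.5403 -0.1168  0.0711] stand [0.0345 0.0022 0.0711] F [-10.1   5.1  12.8] w 0.317
shift units now [-0.01  0.04  0.03]
 after turn 0.0 [-0.01  0.04  0.03] y err 0.0 1.0
 after turn -45.0 [ 0.01 -0.04  0.03] y err -0.0 -1.0
top red 0 0
top lever 9 (array([-0.0081,  0.0125,  0.0991]), array([-0.0142,  0.0097,  0.0955]), array([0.0012, 0.0145, 0.1027]))
top wing 0 0
side red 28 (array([ 0.0539, -0.0028,  0.0912]), array([ 0.0497, -0.0106,  0.0728]), array([0.0598, 0.0078, 0.0956]))
side lever 27 (array([0.0335, 0.0122, 0.1022]), array([0.0086, 0.0074, 0.0929]), array([0.047 , 0.0151, 0.1076]))
side wing 70 (array([0.0495, 0.0141, 0.1006]), array([ 0.0342, -0.0319,  0.0923]), array([0.0513, 0.0324, 0.106 ]))
wrist red 113 (array([ 0.0565, -0.    ,  0.0946]), array([ 0.0444, -0.0067,  0.0923]), array([0.0586, 0.0163, 0.104 ]))
wrist lever 982 (array([0.0041, 0.0132, 0.1004]), array([-0.0166,  0.0105,  0.0971]), array([0.0281, 0.0159, 0.1027]))
wrist wing 345 (array([0.0448, 0.0159, 0.1018]), array([ 0.0241, -0.0132,  0.0928]), array([0.0493, 0.0203, 0.106 ]))
```

```bash
python3 -m creep '[[0,-0.04,0,0,0],[0,0,0,0,0],[0,0,0,0,0],[0,0,0,0,0],[0,0,0,0,0]]'
python3 m.py; python3 - <<'E'
from h import *
im=get("side");u,v=map(int,proj(im,stand(.05,0,.095)));a=cv2.resize(im["pixels"][v-35:v+35,u-45:u+45],None,fx=7,fy=7,interpolation=2)
im=get("wrist");b=cv2.resize(im["pixels"][130:300,180:340],None,fx=1,fy=1)
c=np.zeros((490,790,3),np.uint8);c[:,:630]=a;c[:170,630:]=b;cv2.imwrite("pics/f.png",c)
E
```

```text
clock: 19.5
position: [0.5403, -0.1168, 0.0712]
ee_rot: [-2.4, -2.027, 0.001]
force: [-4.4, 3.6, 7.5]
width: 0.317
gripper_force: 30.7
t 19.5 turn units [  0. -45.] j7 -0.368 tcp [ 0.5403 -0.1168  0.0712] stand [0.0345 0.0022 0.0712] F [-4.4  3.6  7.5] w 0.317
shift units now [-0.01  0.04  0.03]
 after turn 0.0 [-0.01  0.04  0.03] y err 0.0 1.0
 after turn -45.0 [ 0.01 -0.04  0.03] y err -0.0 -1.0
top red 0 0
top lever 7 (array([-0.0077,  0.0108,  0.101 ]), array([-0.0144,  0.0099,  0.0978]), array([0.0012, 0.0128, 0.1055]))
top wing 0 0
side red 29 (array([ 0.0536, -0.0023,  0.0916]), array([ 0.0421, -0.0105,  0.0731]), array([0.06  , 0.0122, 0.0988]))
side lever 27 (array([0.034 , 0.012 , 0.1026]), array([0.0081, 0.0078, 0.0927]), array([0.0456, 0.0164, 0.1066]))
side wing 72 (array([0.0497, 0.0166, 0.1012]), array([ 0.0343, -0.0319,  0.0926]), array([0.0512, 0.0324, 0.1072]))
wrist red 112 (array([0.0569, 0.0002, 0.0947]), array([ 0.0414, -0.0094,  0.0919]), array([0.0588, 0.017 , 0.1056]))
wrist lever 979 (array([0.0039, 0.0133, 0.1004]), array([-0.0171,  0.0105,  0.0978]), array([0.0286, 0.016 , 0.1027]))
wrist wing 326 (array([0.0447, 0.0161, 0.1013]), array([ 0.0238, -0.0135,  0.0929]), array([0.0491, 0.0202, 0.1063]))
```

View pics/f.png

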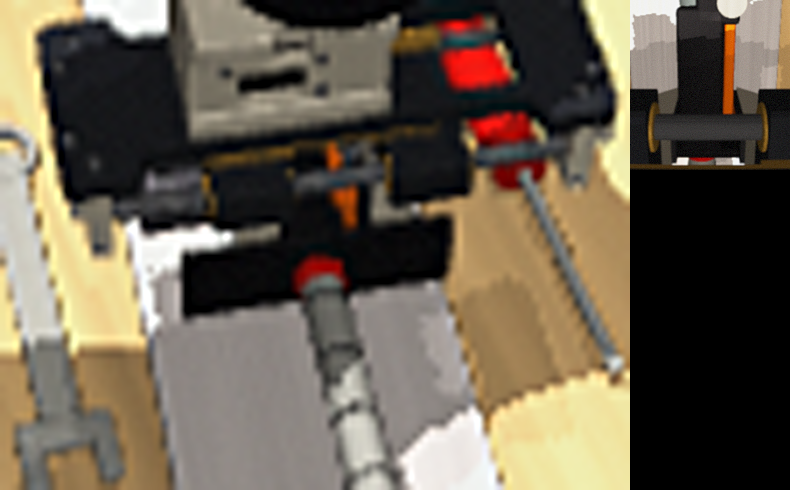

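The view shows the lever lying along the collar (inset, column 728) and the wings' front still at the near edge of the red band at (320,270). Handing in.

```bash
python3 -c "
from cell import sign_off
print(sign_off())"
```

```text
the job is handed in; nothing more can be done
None
```

The job is handed in at about 20 s of the 54 s limit: the yellow lock plate stands in the bin, and the collar is held within about 1–2 mm of the red mark (by camera) with the lever pinched shut; the judge returned no verdict.

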